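# Gang-clamp a batch of bearing caps

## Task

Set up the clamping fixture with the bearing caps for machining: swing its sprung pusher arm back until it latches, then stand every cap from the bench in the channel, feet down, side by side and square, with the feet toward the two jaws. Press the trigger so that the pusher drives the row up against the end stop, and only then wind the T-handle clockwise, regrasping one end after the other, until it comes to its stop and the jaw holds every cap. Do not disturb the dial gauge, the gear or the bearing lying by.

Things in the scene. Friction and masses are not known exactly. Their poses are not given: they have to be found in the camera images.
- fixture: Clamping fixture, fixed: grey base plate 16 mm thick, x -92..104, y -95..118 mm about its origin (on the bench); x along the channel away from the end stop and the robot, y left. Right: channel, bed top z 22, between fixed jaw (face y -78, top z 31) and moving jaw; end stop face x -70, y -80..-18, top z 46. Left: T-handle housing (top z 58), trigger.
- channel (a point): Point on the channel bed at the end stop's face: fixture (-70, -50, 22) mm, same axes. A cap clamped against the fixed jaw has its origin at y = 0, z = 0 here; caps in a tight row lie at x = 14, 42, 70, 98 mm. Unclamped, the channel is 5 to 7 mm wider than a cap, all on the +y side: y = +3 mm is its middle.
- jaw: Moving jaw: steel bar 116 x 16 x 9 mm along the channel, top z 31, face at fixture y -15 when fully open (its origin then coincides with the fixture's). Moves 1.04 mm toward the caps (-y) per rad of the T-handle, touches them after about 7 mm, then presses through stiff springs (16 N/mm in all).
- t_handle (a joint): T-handle screw, rad: 0 fully open, grows clockwise seen from above; firm stop at 9.6 (1.53 turns), where the caps are clamped with about 40 N in all, not evenly shared. Starts between 0 and 1.6. Steady friction of 0.12 N m; stays where it is left.
- screw_axis (a point): Point on the upright T-handle axis at the height of its cross bar (fixture (-48, 60, 98) mm). Hub 26 mm in diameter, top z 108 mm: nothing on the fixture is higher.
- bar_end_a (a point): Gripping point on one half of the T-handle's cross bar, 42 mm from the screw axis. The bar is a level round steel rod, 10 mm in diameter, axis 98 mm above the bench, 110 mm long with a 15 mm ball on each end; 35 mm free below it.
- bar_end_b (a point): The like point on the other half of the cross bar.
- pusher (a joint): Sprung pusher arm, rad, about an upright pivot at fixture (28, 37) mm: 0 swung home toward the end stop (start), grows counterclockwise seen from above as it is swung back. A spring pulls it home (0.40 N m at 0, 0.90 cocked). Swung past 1.16 its sear has caught and then holds it at about 1.08; stop at 1.25.
- pusher_knob (a point): Grip of the pusher arm: upright black round handle 16 mm in diameter, 59 to 89 mm above the bench (this point: 76), 90 mm from the pivot; moves on a level arc about it, 10 N at most. The arm itself (z 51 to 59) passes over caps and jaws.
- pusher_roller (a point): Upright roller below the knob (16 mm in diameter, z 24 to 51; this point at its axis) that pushes the caps along the channel. Cocked it stands at channel x = 149 mm, leaving 136 mm for up to four caps; home on the empty channel at 56 mm; against a tight row of n caps at 28 n + 8 mm.
- trigger (a joint): Sear lever, rad: 0 up, grows as its pad is pressed down; springs back. 0.2 to 0.25 (pad 11 to 14 mm down) frees the cocked arm; stop at 0.36. The home arm may hold it partly down. 4 to 8 N at the pad.
- trigger_pad (a point): Middle of the top of the trigger's ribbed pad, 32 x 20 mm, 47 mm above the bench, at the fixture's left edge (fixture (25, 107, 47) mm), outside the arm's sweep. Press straight down.
- cap_0: Bearing cap, grey casting, 56 (x) x 28 (y) x 26 (z) mm, about 0.15 kg; may be absent (2 to 4 are there). Origin: centre of its underside. Feet 9 mm high reach to x +-28; above, the crown, 34 mm wide in x with flat upright sides, z 9 to 23, is the grip (close along x). The half-round bore runs along y. In the channel its x lies along the fixture's y, either way round.
- cap_1: Bearing cap, grey casting, 56 (x) x 28 (y) x 26 (z) mm, about 0.15 kg; may be absent (2 to 4 are there). Origin: centre of its underside. Feet 9 mm high reach to x +-28; above, the crown, 34 mm wide in x with flat upright sides, z 9 to 23, is the grip (close along x). The half-round bore runs along y. In the channel its x lies along the fixture's y, either way round.
- cap_2: Bearing cap, grey casting, 56 (x) x 28 (y) x 26 (z) mm, about 0.15 kg; may be absent (2 to 4 are there). Origin: centre of its underside. Feet 9 mm high reach to x +-28; above, the crown, 34 mm wide in x with flat upright sides, z 9 to 23, is the grip (close along x). The half-round bore runs along y. In the channel its x lies along the fixture's y, either way round.
- cap_3: Bearing cap, grey casting, 56 (x) x 28 (y) x 26 (z) mm, about 0.15 kg; may be absent (2 to 4 are there). Origin: centre of its underside. Feet 9 mm high reach to x +-28; above, the crown, 34 mm wide in x with flat upright sides, z 9 to 23, is the grip (close along x). The half-round bore runs along y. In the channel its x lies along the fixture's y, either way round.
- spindle_fixture: Heavy indexing spindle standing behind the work, fixed, not used. Its nose juts toward the robot over the bench to the right of the fixture: a round bar along x, y -0.07 to 0.07, z 0.28 to 0.41, from x 0.58 back (thinner, 68 mm in diameter, from x 0.51). Hand and wrist must pass short of it: draw back first, cross y = 0 with the TCP at x 0.40 or less. The rest stands beyond x 0.73.
- dial_gauge: Bystander: dial gauge, 123 x 58 x 22 mm, lying on the bench; origin under its centre. Leave alone.
- gear_b: Bystander: small gear, 40 mm across, 26 mm high; origin under its centre. Leave alone.
- bearing_b: Bystander: ball bearing, 47 mm across, 14 mm high; origin under its centre. Leave alone.

How it is judged:
On the way, in this order (a step that is already met when the one before it is completed fails the run):
1. the pusher arm is cocked: held back by its sear, hand off (value of joint pusher above 1 rad and value of joint trigger below 0.1 rad and contact force between the fingers and fixture below 0.3 N and contact force between the fingers and anything else below 0.3 N), for 0.2 s.
2. every cap stands in the channel, released, with the pusher still cocked (value of joint pusher above 1 rad and value of joint trigger below 0.1 rad and y of cap_0 in the frame of channel between -0.003 and 0.01 m and z of cap_0 in the frame of channel between -0.003 and 0.003 m and angle between each of cap_0, cap_1, cap_2, cap_3's own z axis and vertical below 0.1 rad and angle between the x axis of each of cap_0, cap_1, cap_2, cap_3 and the y axis of fixture, either way round below 0.12 rad and x of cap_0 in the frame of channel between 0.009 and 0.13 m and contact force between the fingers and cap_0 below 0.1 N and y of cap_1 in the frame of channel between -0.003 and 0.01 m and z of cap_1 in the frame of channel between -0.003 and 0.003 m and x of cap_1 in the frame of channel between 0.009 and 0.13 m and contact force between the fingers and cap_1 below 0.1 N and y of cap_2 in the frame of channel between -0.003 and 0.01 m and z of cap_2 in the frame of channel between -0.003 and 0.003 m and x of cap_2 in the frame of channel between 0.009 and 0.13 m and contact force between the fingers and cap_2 below 0.1 N and y of cap_3 in the frame of channel between -0.003 and 0.01 m and z of cap_3 in the frame of channel between -0.003 and 0.003 m and x of cap_3 in the frame of channel between 0.009 and 0.13 m and contact force between the fingers and cap_3 below 0.1 N), for 0.2 s.
3. the pusher has been tripped and has driven the row tight against the end stop, the clamp not yet closed (y of cap_0 in the frame of channel between -0.003 and 0.01 m and z of cap_0 in the frame of channel between -0.003 and 0.003 m and angle between each of cap_0, cap_1, cap_2, cap_3's own z axis and vertical below 0.1 rad and angle between the x axis of each of cap_0, cap_1, cap_2, cap_3 and the y axis of fixture, either way round below 0.12 rad and (x of cap_0 in the frame of channel between 0.0105 and 0.0175 m or x of cap_0 in the frame of channel between 0.0385 and 0.0455 m or x of cap_0 in the frame of channel between 0.0665 and 0.0735 m or x of cap_0 in the frame of channel between 0.0945 and 0.1015 m) and y of cap_1 in the frame of channel between -0.003 and 0.01 m and z of cap_1 in the frame of channel between -0.003 and 0.003 m and (x of cap_1 in the frame of channel between 0.0105 and 0.0175 m or x of cap_1 in the frame of channel between 0.0385 and 0.0455 m or x of cap_1 in the frame of channel between 0.0665 and 0.0735 m or x of cap_1 in the frame of channel between 0.0945 and 0.1015 m) and y of cap_2 in the frame of channel between -0.003 and 0.01 m and z of cap_2 in the frame of channel between -0.003 and 0.003 m and (x of cap_2 in the frame of channel between 0.0105 and 0.0175 m or x of cap_2 in the frame of channel between 0.0385 and 0.0455 m or x of cap_2 in the frame of channel between 0.0665 and 0.0735 m or x of cap_2 in the frame of channel between 0.0945 and 0.1015 m) and y of cap_3 in the frame of channel between -0.003 and 0.01 m and z of cap_3 in the frame of channel between -0.003 and 0.003 m and (x of cap_3 in the frame of channel between 0.0105 and 0.0175 m or x of cap_3 in the frame of channel between 0.0385 and 0.0455 m or x of cap_3 in the frame of channel between 0.0665 and 0.0735 m or x of cap_3 in the frame of channel between 0.0945 and 0.1015 m) and value of joint pusher below 0.9 rad and (x of pusher_roller in the frame of channel between 0.06 and 0.068 m or x of pusher_roller in the frame of channel between 0.088 and 0.096 m or x of pusher_roller in the frame of channel between 0.116 and 0.124 m) and value of joint t_handle below 6.5 rad), for 0.3 s.
4. the T-handle is wound to its stop and the jaw presses on every cap (value of joint t_handle above 9.1 rad and contact force between jaw and cap_0 above 0.5 N and contact force between jaw and cap_1 above 0.5 N and contact force between jaw and cap_2 above 0.5 N and contact force between jaw and cap_3 above 0.5 N), for 0.3 s.
At the end, for the whole second after the job is handed in: Every cap stands feet down and square against the fixed jaw (3 mm, 6 degrees), in a gapless row from the end stop (3.5 mm each) with the released pusher roller against it (4 mm); T-handle within 0.5 rad of its closing stop, jaw pressing on every cap (over 0.5 N), all at rest (all of step 4 and y of cap_0 in the frame of channel between -0.003 and 0.003 m and z of cap_0 in the frame of channel between -0.003 and 0.003 m and angle between each of cap_0, cap_1, cap_2, cap_3's own z axis and vertical below 0.1 rad and angle between the x axis of each of cap_0, cap_1, cap_2, cap_3 and the y axis of fixture, either way round below 0.12 rad and (x of cap_0 in the frame of channel between 0.0105 and 0.0175 m or x of cap_0 in the frame of channel between 0.0385 and 0.0455 m or x of cap_0 in the frame of channel between 0.0665 and 0.0735 m or x of cap_0 in the frame of channel between 0.0945 and 0.1015 m) and linear speed of each of cap_0, cap_1, cap_2, cap_3 below 0.02 m/s and y of cap_1 in the frame of channel between -0.003 and 0.003 m and z of cap_1 in the frame of channel between -0.003 and 0.003 m and (x of cap_1 in the frame of channel between 0.0105 and 0.0175 m or x of cap_1 in the frame of channel between 0.0385 and 0.0455 m or x of cap_1 in the frame of channel between 0.0665 and 0.0735 m or x of cap_1 in the frame of channel between 0.0945 and 0.1015 m) and y of cap_2 in the frame of channel between -0.003 and 0.003 m and z of cap_2 in the frame of channel between -0.003 and 0.003 m and (x of cap_2 in the frame of channel between 0.0105 and 0.0175 m or x of cap_2 in the frame of channel between 0.0385 and 0.0455 m or x of cap_2 in the frame of channel between 0.0665 and 0.0735 m or x of cap_2 in the frame of channel between 0.0945 and 0.1015 m) and y of cap_3 in the frame of channel between -0.003 and 0.003 m and z of cap_3 in the frame of channel between -0.003 and 0.003 m and (x of cap_3 in the frame of channel between 0.0105 and 0.0175 m or x of cap_3 in the frame of channel between 0.0385 and 0.0455 m or x of cap_3 in the frame of channel between 0.0665 and 0.0735 m or x of cap_3 in the frame of channel between 0.0945 and 0.1015 m) and value of joint pusher below 0.9 rad and (x of pusher_roller in the frame of channel between 0.06 and 0.068 m or x of pusher_roller in the frame of channel between 0.088 and 0.096 m or x of pusher_roller in the frame of channel between 0.116 and 0.124 m)); the robot touches nothing.
It fails at once if the dial gauge by the work is moved more than 2 cm (distance of dial_gauge from where it was at the start of the episode above 0.02 m).
It fails at once if the gear by the work is moved more than 2 cm (distance of gear_b from where it was at the start of the episode above 0.02 m).
It fails at once if the bearing by the work is moved more than 2 cm (distance of bearing_b from where it was at the start of the episode above 0.02 m).
Of cap_0, cap_1, cap_2, cap_3 only 2 to 4 are there at a start; the rules pass over those that are not, and their reading is None.
At some moment in a run one of cap_0, cap_1, cap_2, cap_3 may be knocked a few centimetres aside while the robot is not near it.
Once in a run the grip may slacken for a moment while it holds something.
It also fails if it takes over 210 s, if anything falls off the work surface, if the arm or the gripper's body presses on something with over 40 N, if the wrist force passes 120 N, or if a joint passes its speed limit or range.

## Robot

A 6-joint arm with a two-finger parallel gripper is mounted at the origin on a cart in front of the work surface, level with it; the furniture and walls round the work are solid. World frame = base frame: x ahead of the robot, y to its left, z up, the work surface at z = 0. Lengths are in m, angles in rad, forces in N, time in s.
With the tool pointing down it reaches from about 0.375 to 0.9 m from the base axis. Payload 3.1 kg.
Tool frame: the origin (TCP) lies between the finger pads, 19 mm behind the fingertips; this is the grasp point; z points along the fingers, y is the line along which they close (so a half turn about z gives the same grasp; the last joint's range is limited). The gripper opens to 85 mm and grips with 20 to 120 N. Pads are 22 mm wide; open, the fingers measure 114 mm over their backs; the gripper's body (76 mm by 85 mm) begins 54 mm behind the grasp point. The pads swing forward as they close: fully open they stand 13 mm farther back than shut.
Start: joints at [-1.49, 0.527, 1.433, -0, 1.181, -0.178], TCP at [0.161, -0.604, 0.25] pointing down, gripper open.
Joint ranges: [-3.08, 3.08], [-0.75, 2.2], [0.22, 2.44], [-1.43, 4.57], [0, 2.65], [-2.85, 2.85]. Speed limits (rad/s): [2.79, 2.79, 3.14, 3.14, 3.14, 3.14].

## Interface

Orientations are given as a unit quaternion [x, y, z, w].
In Python, from station import manip gives the robot as it stands.
- The arm moves only by the shell command python3 drive.py 'ROWS' [FORCE]. ROWS is 1 to 20 rows, one to a line, with the numbers parted by spaces; each row has 5 numbers: dx, dy, dz in units of 20 mm, then a turn about the tool's z in units of 0.05 rad, then the opening from 0.0 (shut) to 1.0 (fully open); each row is the pose to reach, as a shift and turn from the pose commanded when the command began, along the tool's axes at that moment; what a row does not reach only later rows make up. A row lasts 1/10 s, in which the tool goes at most 0.05 m and 0.15 rad, less where a joint would pass 70% of its speed; a pose out of reach is approached as far as the arm can. The fingers move at their own pace and stop on an object; FORCE is the grip in N (left out, the last holds). Time passes only in rows, so rows that do not move let the fingers close. It prints the time, the measured TCP pose, the force, the opening and the grip force at its end. Input that does not fit is refused with a message, and nothing moves.
- manip.sense(): the state, without advancing time (a new reading comes with each control period).
- manip.snapshot(name): name is "side" or "top" or "wrist"; returns a dict with "pixels" (480x640x3 uint8, red, green, blue), "range_z" (480x640 float32, m along the optical axis (not along the pixel's ray), 0 where there is no reading), "fov_y" (degrees; the focal length in pixels is half the picture's height over the tangent of half this angle, whatever the lens; pixels are square), "cx", "cy" (the principal point, pixels), "k1" (the pictures are not rectified: a ray, as slopes to the right and down, at radius r is drawn at 1 + k1 r^2 times it, then the intrinsics apply), "R" (3x3) and "t" (3): a world point X has camera coordinates R X + t; the wrist camera has in their place "hand_eye" (4x4, takes a point from camera to tool coordinates, whose origin is the TCP and whose axes are the flange's). Camera axes: x right, y down, z forward; pixel columns grow to the right and rows downward; lengths in m; the calibration is good to about 2 mm. A picture is of the moment at which its call begins: read the wrist's pose just before it.
- manip.sign_off(): hands the job in; it is judged then, once.
The state is a dict: "t": time; "q": joint angles; "qd": joint speeds; "tau": joint torques, N m; "tcp_pos": TCP position; "tool_rot": TCP orientation; "force": force on the tool from outside, world axes, zero at the start; "ft_torque": the same for the moment, N m; "finger_gap": opening from 0.0 (shut) to 1.0 (fully open); "gripper_force": force on a finger pad.
Only numpy, scipy, OpenCV 4.12 (cv2) and the standard library are available. Lean on these libraries where they do the work, as an engineer would, in place of code of your own. Each camera call takes 0.05 s, during which the arm holds its last target. There are 200 camera calls.

## Working session

There is one attempt and no reset: what is moved stays moved. The work goes in short steps, Python scripts to look and compute and a shell command to move; the robot and the scene stay as the last step left them, time stands still between calls to the robot, and variables do not carry over. Pictures are saved under pics/ and viewed, at most 14 in all, crops included, and the job is handed in when it is done.

```bash
ls; mkdir -p pics
cat > h.py <<'E'
import numpy as np, cv2
from station import manip
from scipy.spatial.transform import Rotation as Ro
def cam(name):
    s=manip.sense(); d=manip.snapshot(name)
    if 'hand_eye' in d:
        T=np.eye(4);T[:3,:3]=Ro.from_quat(s['tool_rot']).as_matrix();T[:3,3]=s['tcp_pos']
        M=np.linalg.inv(T@np.array(d['hand_eye'])); d['R']=M[:3,:3];d['t']=M[:3,3]
    d['R']=np.array(d['R']);d['t']=np.array(d['t'])
    f=240/np.tan(np.radians(d['fov_y'])/2); d['K']=np.array([[f,0,d['cx']],[0,f,d['cy']],[0,0,1]])
    d['D']=np.array([d['k1'],0,0,0.])
    return d
def save(d,fn): cv2.imwrite(fn,d['pixels'][:,:,::-1])
def ray(d,uv):
    n=cv2.undistortPoints(np.array(uv,float).reshape(-1,1,2),d['K'],d['D'])[:,0]
    r=np.c_[n,np.ones(len(n))]@d['R']; return -d['R'].T@d['t'],r
def onz(d,uv,z):
    c,r=ray(d,uv); return c+r*((z-c[2])/r[:,2])[:,None]
def cloud(d):
    v,u=np.mgrid[:480,:640]; uv=np.c_[u.ravel(),v.ravel()].astype(float)
    n=cv2.undistortPoints(uv.reshape(-1,1,2),d['K'],d['D'])[:,0]
    z=d['range_z'].ravel(); X=(np.c_[n,np.ones(len(n))]*z[:,None]-d['t'])@d['R']
    X[z==0]=np.nan; return X.reshape(480,640,3)
def proj(d,X):
    p,_=cv2.projectPoints(np.array(X,float).reshape(-1,1,3),cv2.Rodrigues(d['R'])[0],d['t'],d['K'],d['D']); return p[:,0]
def load(fn):
    return np.load(fn,allow_pickle=True).item()
E
python3 - <<'E'
from h import *
np.set_printoptions(precision=4,suppress=True)
s=manip.sense();print(s)
for n in('top','side'):
    d=cam(n);save(d,f'pics/{n}0.png');np.save(f'{n}0.npy',d)
    print(n,d['fov_y'],d['k1'],-d['R'].T@d['t'])
    np.save(f'{n}0.npy',d)
E
```

```text
drive.py
pics
station.py
{'t': 0.0, 'q': array([-1.4895,  0.5285,  1.4339, -0.    ,  1.1814, -0.1785]), 'qd': array([ 0.0005, -0.0016,  0.0012, -0.0024,  0.    ,  0.0002]), 'tau': array([ -0.0016, -44.2357, -17.8027,  -0.0002,   0.0082,   0.    ]), 'tcp_pos': array([ 0.1605, -0.6033,  0.249 ]), 'tool_rot': array([ 0.9916,  0.1295,  0.0001, -0.0011]), 'force': array([ 1.0731, -0.3101, -0.187 ]), 'ft_torque': array([ 0.0003,  0.0281, -0.0322]), 'gripper_force': 0.0, 'finger_gap': 0.9999666334664562}
top 47.47606417880323 0.011203320994947641 [0.4071 0.1723 1.2807]
side 43.79502067860441 0.039985629620416005 [0.1732 1.3961 0.7739]
```
View pics/top0.png

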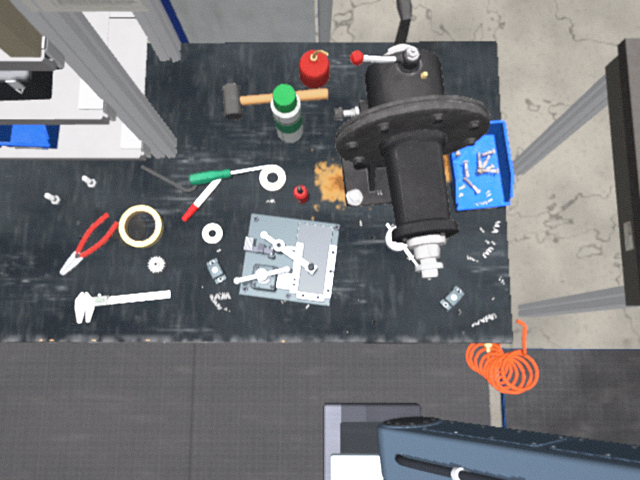

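View pics/side0.png

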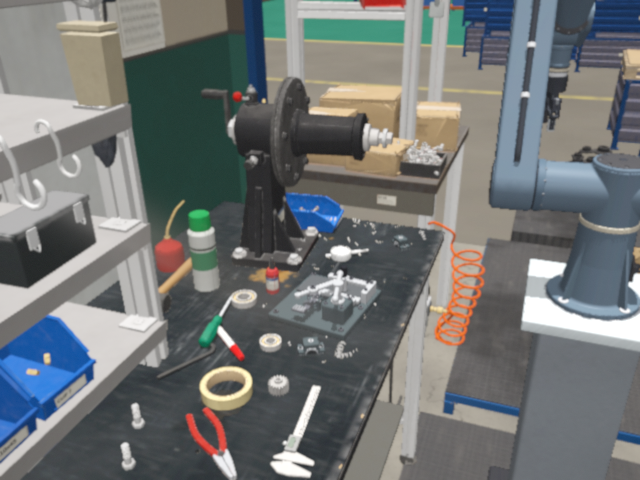

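The top view shows the fixture around (290,260), one cap at (216,270) left of it, and one at (452,297) right of it. The side view shows the same cap at (310,345) and one at (402,240). I'll enlarge the work area.

Run:
```python
from h import *
np.set_printoptions(precision=4,suppress=True)
d=load('top0.npy')
im=d['pixels'][195:315,190:350,::-1]; cv2.imwrite('pics/c1.png',cv2.resize(im,(800,600),interpolation=cv2.INTER_CUBIC))
s=load('side0.npy')
a=cv2.resize(d['pixels'][200:340,360:520,::-1],(400,350),interpolation=cv2.INTER_CUBIC)
b=cv2.resize(s['pixels'][215:355,260:420,::-1],(400,350),interpolation=cv2.INTER_CUBIC)
cv2.imwrite('pics/c2.png',np.hstack([a,b]))
X=cloud(d)
for p in[(216,270),(452,297),(330,300),(250,218),(330,223),(245,295),(325,303),(308,265),(156,265),(212,234),(395,240)]: print(p,X[p[1],p[0]])
```

```text
(216, 270) [0.5626 0.4247 0.0293]
(452, 297) [ 0.5012 -0.1186  0.0235]
(330, 300) [0.4947 0.1609 0.012 ]
(250, 218) [0.6894 0.351  0.0122]
(330, 223) [ 0.6797  0.1605 -0.0002]
(245, 295) [0.506  0.3584 0.0138]
(325, 303) [0.4874 0.1725 0.0174]
(308, 265) [0.566  0.2098 0.0912]
(156, 265) [0.5774 0.5719 0.0057]
(212, 234) [ 0.6531  0.4431 -0.0006]
(395, 240) [0.5747 0.0517 0.3521]
```

View pics/c1.png

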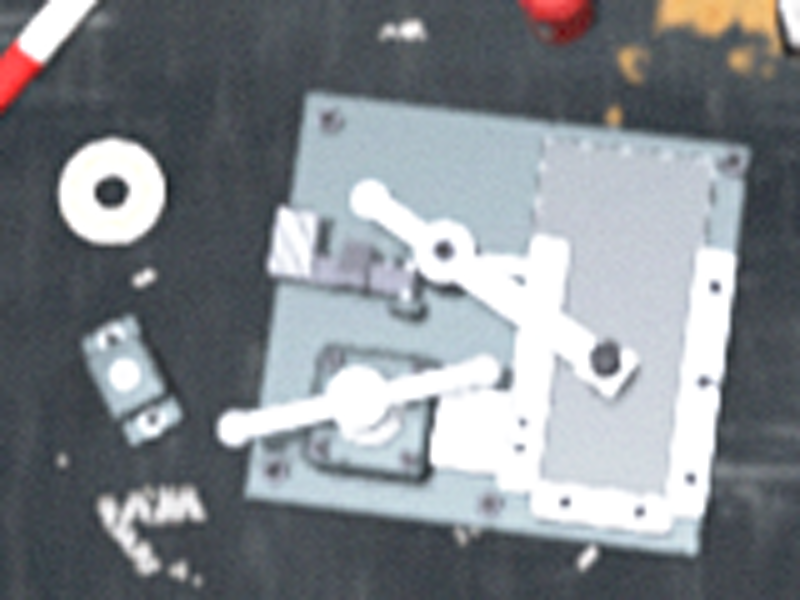

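View pics/c2.png

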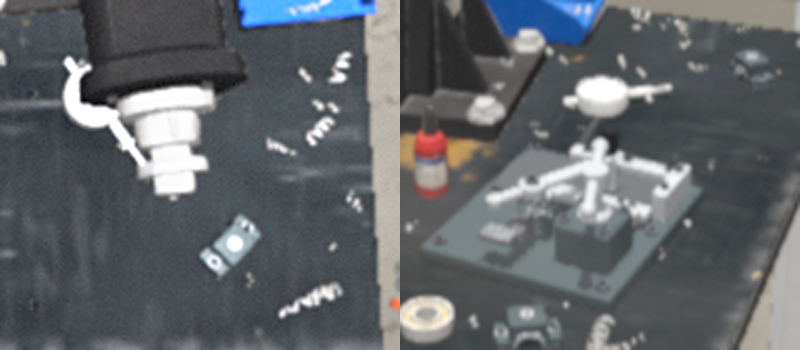

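Only two caps are visible: left at crop (130,378), right at (235,243). The plate corners in crop 1 are (308,92), (750,148), (247,498) and (697,555); the gauge lies under the spindle nose. Next I'll fit the fixture pose.

```bash
cat > fit.py <<'E'
from h import *
from scipy.optimize import least_squares
def fit(d,P,uv,x0=(0.59,0.26,0.1)):
    P=np.array(P,float)/1000; uv=np.array(uv,float)
    def f(p):
        R=Ro.from_euler('z',p[2]).as_matrix(); return (proj(d,P@R.T+[p[0],p[1],0])-uv).ravel()
    r=least_squares(f,x0,loss='soft_l1'); return r.x,r.fun.reshape(-1,2)
E
python3 - <<'E'
from fit import *
np.set_printoptions(precision=4,suppress=True)
d=load('top0.npy')
c=lambda a,b:(190+(a+.5)/5-.5,195+(b+.5)/5-.5)
P=[(104,118,16),(104,-95,16),(-92,118,16),(-92,-95,16),(-48,60,108),(28,37,60)]
uv=[c(308,92),c(750,148),c(247,498),c(697,555),c(358,398),c(445,249)]
x,r=fit(d,P,uv);print(x);print(r)
# caps
X=cloud(d)
c2=lambda a,b:(360+(a+.5)/2.5-.5,200+(b+.5)/2.5-.5)
L=onz(d,[c(112,335),c(153,423)],.009);L2=onz(d,[c(125,375)],.026)
Rr=onz(d,[c2(214,262),c2(246,226)],.009);R2=onz(d,[c2(235,243)],.026)
for A,B in((L,L2),(Rr,R2)):
    v=A[1]-A[0];print(A.mean(0),B,np.degrees(np.arctan2(v[1],v[0])),np.linalg.norm(v))
s=manip.sense();print(Ro.from_quat(s['tool_rot']).as_matrix())
E
```

```text
[ 0.5837  0.2447 -0.1277]
[[-0.249  -0.5084]
 [ 0.2887 -0.5955]
 [-0.6177  0.0637]
 [ 0.4462  0.5085]
 [ 0.0749 -0.054 ]
 [-0.0034  0.4868]]
[0.5642 0.4285 0.009 ] [[0.5639 0.4286 0.026 ]] -153.61779744681814 0.04650252789551676
[ 0.5016 -0.1212  0.009 ] [[ 0.5013 -0.1219  0.026 ]] -42.69149252154384 0.045423240337391424
[[ 0.9665  0.2568 -0.0001]
 [ 0.2568 -0.9665  0.002 ]
 [ 0.0004 -0.0019 -1.    ]]
```

```bash
cat >> h.py <<'E'
FX=np.array([0.5837,0.2447,-0.1277])
def fw(x,y,z=0):  # fixture mm -> world m
    return Ro.from_euler('z',FX[2]).apply(np.array([x,y,z])/1000)+[FX[0],FX[1],0]
def yaw(s=None):
    R=Ro.from_quat((s or manip.sense())['tool_rot']).as_matrix(); return np.arctan2(R[1,0],R[0,0])
def rel(X,a=None):  # world target,yaw(deg) -> row
    s=manip.sense();R=Ro.from_quat(s['tool_rot']).as_matrix()
    y=yaw(s); t=0 if a is None else (y-np.radians(a)+np.pi)%(2*np.pi)-np.pi
    return np.r_[R.T@(np.array(X)-s['tcp_pos']),t].round(4)
E
python3 - <<'E'
from h import *
np.set_printoptions(precision=4,suppress=True)
s=manip.sense()
for w in[(.385,-.1,.25),(.385,.12,.25),(.45,.22,.33)]: print(rel(w,55))
w=manip.snapshot('wrist');print(w['hand_eye'],w['fov_y'],w['cx'],w['cy'])
d=load('top0.npy');k=fw(-14,-43,89);print(proj(d,[k]),fw(-14,-43),fw(87,-31),fw(-48,60),fw(25,107))
E
```

```text
[ 0.3462 -0.4289  0.0001 -0.7002]
[ 0.4027 -0.6415  0.0005 -0.7002]
[ 0.4913 -0.7216 -0.0793 -0.7002]
[[ 0.0015 -0.963  -0.2696  0.0681]
 [ 1.      0.0012  0.0012 -0.0008]
 [-0.0008 -0.2696  0.963  -0.1243]
 [ 0.      0.      0.      1.    ]] 60.238020487904635 318.3435982479613 236.10940207111418
[[310.7451 265.8829]] [0.5643 0.2038 0.    ] [0.666  0.2029 0.    ] [0.5437 0.3103 0.    ] [0.6221 0.3476 0.    ]
```

The manual's scale: shifts go in units of 20 mm and turns go in units of 0.05 rad. Converting my numbers, -0.722 m is -36.1, -0.642 m is -32.1, -0.7 rad is -14.

```bash
python3 drive.py '17.3 -21.45 0 0 1
17.3 -21.45 0 0 1
17.3 -21.45 0 0 1
17.3 -21.45 0 0 1
17.3 -21.45 0 0 1
17.3 -21.45 0 0 1
17.3 -21.45 0 0 1
17.3 -21.45 0 0 1
17.3 -21.45 0 0 1
17.3 -21.45 0 0 1
17.3 -21.45 0 0 1
17.3 -21.45 0 0 1
20.15 -32.1 0 -4 1
20.15 -32.1 0 -6 1
20.15 -32.1 0 -8 1
20.15 -32.1 0 -10 1
20.15 -32.1 0 -12 1
24.55 -36.1 -4 -14 0.6
24.55 -36.1 -4 -14 0.6
24.55 -36.1 -4 -14 0.6' 40
python3 drive.py '0 0 0 0 0.6
0 0 0 0 0.6
0 0 0 0 0.6'
python3 - <<'E'
from h import *
d=cam('wrist');save(d,'pics/w1.png');np.save('w1.npy',d)
print(manip.sense()['tcp_pos'],yaw())
E
```

```text
t: 2.15
tcp_pos: [0.4508, 0.2209, 0.3314]
tool_rot: [0.887, 0.462, 0.001, 0.0]
force: [1.9, -0.4, 0.2]
finger_gap: 0.6
gripper_force: 0.0
t: 2.45
tcp_pos: [0.4483, 0.2185, 0.3287]
tool_rot: [0.887, 0.461, -0.002, -0.0]
force: [0.3, -0.1, -1.0]
finger_gap: 0.599
gripper_force: 0.0
[0.44824821 0.21844297 0.32866766] 0.9584047964345834
```

View pics/w1.png

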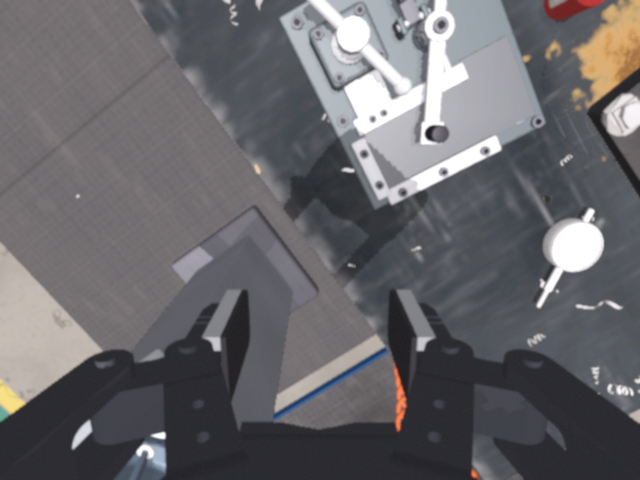

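The wrist view shows the knob top at (437,132), hub at (352,33), pivot at (440,24), and plate corners at (380,208), (546,122) and (280,18). The gauge is at (572,245) with no further cap nearby. I'll refine the fit with these points.

Run:
```python
from fit import *
np.set_printoptions(precision=4,suppress=True)
d=load('w1.npy')
P=[(104,-95,16),(-92,118,16),(-92,-95,16),(-48,60,108),(-14,-43,89)]
uv=[(546,122),(280,18),(380,208),(352,33),(437,132)]
x,r=fit(d,P,uv,(.584,.245,-.128));print(x);print(r)
print(proj(d,[fw(*p) for p in P])-uv)
```

```text
[ 0.5848  0.2471 -0.1212]
[[ 0.7744 -0.6535]
 [-3.7033 -0.7931]
 [-6.0759  1.7154]
 [ 0.1594 -0.1912]
 [ 3.303   1.2226]]
[[ 0.534   2.9065]
 [-2.7089  1.1971]
 [-6.455   3.8738]
 [ 1.0228  2.9024]
 [ 3.3067  4.4324]]
```

Run:
```python
from h import *
print(rel((.58,.245,.33)))
```

```text
[ 0.0975  0.0925 -0.0018  0.    ]
```

To row units: 0.097 m is 4.85, 0.092 m is 4.6.

```bash
python3 drive.py '4.85 4.6 0 0 0.5
4.85 4.6 0 0 0.5
4.85 4.6 0 0 0.5
4.85 4.6 0 0 0.5
4.85 4.6 0 0 0.5
4.85 4.6 0 0 0.5'
python3 - <<'E'
from h import *
d=cam('wrist');np.save('w2.npy',d)
cv2.imwrite('pics/w2.png',cv2.resize(d['pixels'][:,:,::-1],(800,600),interpolation=cv2.INTER_CUBIC))
print(manip.sense()['tcp_pos'],yaw())
E
```

```text
t: 3.1
tcp_pos: [0.579, 0.2456, 0.3292]
tool_rot: [0.887, 0.461, -0.002, -0.0]
force: [-0.1, 0.1, -0.8]
finger_gap: 0.497
gripper_force: 0.0
[0.57901178 0.24588262 0.32966261] 0.959383732180741
```

View pics/w2.png

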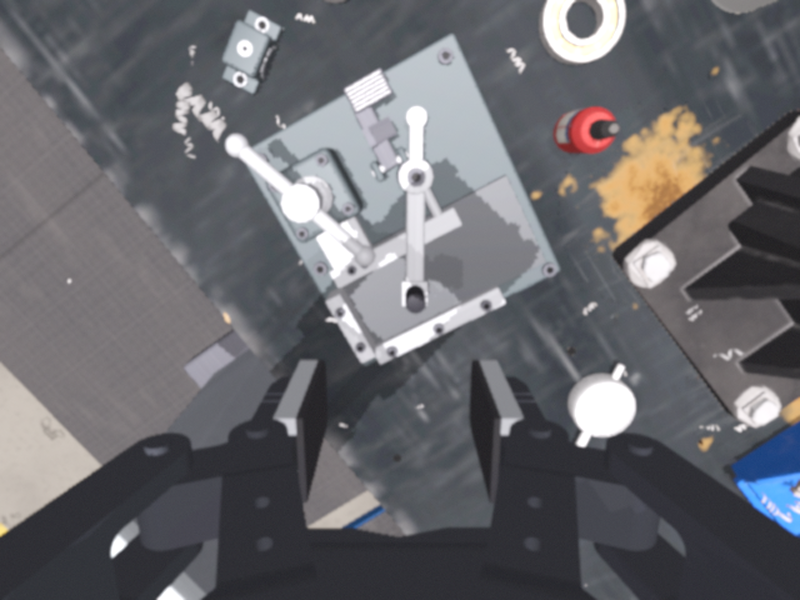

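The enlarged wrist view shows the knob top at (415,296), hub at (300,200), trigger pad at (368,90), plate corners at (454,35) and (558,268), and the left cap's crown at (246,48).

Run:
```python
from fit import *
np.set_printoptions(precision=4,suppress=True)
d=load('w2.npy')
P=[(104,118,16),(104,-95,16),(-48,60,108),(-14,-43,89),(25,107,47)]
c=lambda a,b:((a+.5)*.8-.5,(b+.5)*.8-.5)
uv=np.array([c(454,35),c(558,268),c(300,201),c(415,296),c(368,90)])
x,r=fit(d,P,uv,(.584,.245,-.128));print(x);print(r)
print(proj(d,[fw(*p) for p in P])-uv)
print(onz(d,uv[:2],.016),onz(d,[uv[2]],.108),onz(d,[c(246,48)],.026))
print(onz(d,[c(262,24),c(239,79)],.009))
# end a/b balls
b=onz(d,[c(236,145),c(367,255)],.098);print('balls',b)
```

```text
[ 0.5851  0.2471 -0.1309]
[[-0.0695 -4.2933]
 [ 2.2961  1.2023]
 [-0.6415  0.0511]
 [-0.0712  5.3648]
 [-0.0391 -0.5539]]
[[-0.3691 -1.2758]
 [ 2.4802  3.2945]
 [-0.2356  3.7122]
 [ 0.3658  8.2207]
 [-0.0594  2.7617]]
[[0.7016 0.3474 0.016 ]
 [0.6744 0.1419 0.016 ]] [[0.5458 0.3126 0.108 ]] [[0.5655 0.4293 0.026 ]]
[[0.5846 0.4405 0.009 ]
 [0.5443 0.4199 0.009 ]]
balls [[0.5315 0.3661 0.098 ]
 [0.5591 0.2566 0.098 ]]
```

Run:
```python
from h import *
np.set_printoptions(precision=4,suppress=True)
for f in('w2.npy','w1.npy'):
    d=load(f)
    X=cloud(d); 
    k=fw(-14,-43)
    m=(np.hypot(X[...,0]-k[0],X[...,1]-k[1])<.03)&(X[...,2]>.083)&(X[...,2]<.1)
    print(m.sum(),np.nanmean(X[m],0),X[m].min(0),X[m].max(0), np.argwhere(m).mean(0)[::-1])
    h=fw(-48,60); m=(np.hypot(X[...,0]-h[0],X[...,1]-h[1])<.025)&(X[...,2]>.1056)
    print(m.sum(),X[m].mean(0),X[m].min(0),X[m].max(0))
d=load('w2.npy')
cv2.imwrite('pics/k.png',cv2.resize(d['pixels'][190:280,270:390,::-1],(800,600),interpolation=cv2.INTER_CUBIC))
```

```text
237 [0.5657 0.2062 0.0889] [0.5575 0.1974 0.0832] [0.573  0.2133 0.0914] [332.0675 242.0338]
4383 [0.5419 0.2914 0.3375] [0.532  0.2853 0.1057] [0.5574 0.3239 0.4003]
293 [0.5647 0.2061 0.0891] [0.5574 0.1978 0.0835] [0.5731 0.2135 0.0919] [439.3549 133.9625]
957 [0.5445 0.3115 0.1083] [0.5317 0.2926 0.1056] [0.5573 0.3241 0.1106]
```

View pics/k.png

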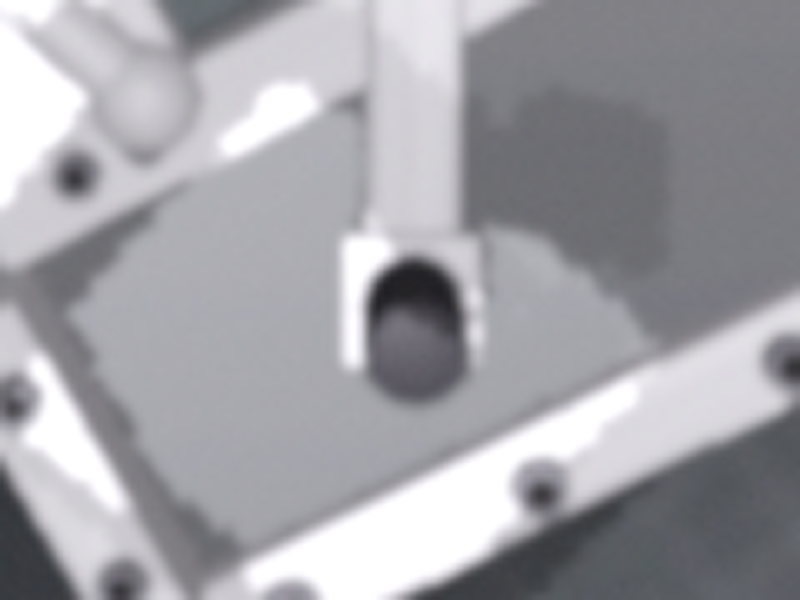

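The knob top's centre is at crop (415,355), in agreement with the range data (0.5655, 0.206). I'll average the cameras and go for the knob.

```bash
sed -i 's/^FX=.*/FX=np.array([0.5848,0.2464,-0.1290])/' h.py
python3 - <<'E'
from h import *
k=fw(-14,-43,84);print(k, rel(k,54.8)); print(rel(k+[0,0,.08],54.8))
E
```

```text
[0.5653847  0.20555828 0.084     ] [-0.0404  0.0124  0.2457  0.0029]
[-0.0406  0.0122  0.1657  0.0029]
```

To row units: 0.245 m is 12.25, 0.21 m is 10.5.

```bash
python3 drive.py '-2 0.6 5 0 0.5
-2 0.6 5 0 0.5
-2 0.6 8.5 0 0.5
-2 0.6 8.5 0 0.5
-2 0.6 10.5 0 0.5
-2 0.6 12.25 0 0.5
-2 0.6 12.25 0 0.5
-2 0.6 12.25 0 0.5
-2 0.6 12.25 0 0
-2 0.6 12.25 0 0
-2 0.6 12.25 0 0
-2 0.6 12.25 0 0
-2 0.6 12.25 0 0
-2 0.6 12.25 0 0' 60
python3 - <<'E'
from h import *
np.set_printoptions(precision=4,suppress=True)
s=manip.sense();k=s['tcp_pos'];y=yaw();print(k,np.degrees(y),s['finger_gap'],s['gripper_force'])
p=fw(28,37); r0=k-p; r0[2]=0; print(np.hypot(*r0[:2]))
R=Ro.from_quat(s['tool_rot']).as_matrix()
a0=np.arctan2(r0[1],r0[0])
for t in np.arange(.15,1.36,.15):
    q=p+.09*np.array([np.cos(a0+t),np.sin(a0+t),0])-p-.09*np.array([np.cos(a0),np.sin(a0),0]); print(-t.round(2),(R.T@q).round(4))
E
```

```text
t: 4.55
tcp_pos: [0.5679, 0.2079, 0.0878]
tool_rot: [0.887, 0.461, 0.001, -0.0]
force: [-3.4, 2.8, 6.4]
finger_gap: 0.156
gripper_force: 58.5
[0.5679 0.2079 0.0878] 54.94555371456746 0.15618570393014858 58.4506219625473
0.08702263123915031
-0.15 [0.0011 0.0134 0.    ]
-0.3 [0.0042 0.0266 0.    ]
-0.45 [0.0092 0.0391 0.0001]
-0.6 [0.0161 0.0507 0.0001]
-0.75 [0.0246 0.0612 0.0001]
-0.9 [0.0346 0.0702 0.0002]
-1.05 [0.0458 0.0777 0.0002]
-1.2 [0.058  0.0835 0.0002]
-1.35 [0.0709 0.0873 0.0003]
```

To row units: 0.085 m is 4.25, 0.083 m is 4.15, -1.25 rad is -25.

```bash
python3 drive.py '0.05 0.65 0 -3 0
0.2 1.35 0 -6 0
0.45 1.95 0 -9 0
0.8 2.55 0 -12 0
1.25 3.05 0 -15 0
1.75 3.5 0 -18 0
2.3 3.9 0 -21 0
2.9 4.15 0 -24 0
3.1 4.25 0 -25 0
3.1 4.25 0 -25 0
3.1 4.25 0 -25 0
3.1 4.25 0 -25 0' 80
python3 - <<'E'
from h import *
s=manip.sense();k=s['tcp_pos'];p=fw(28,37);print(k,np.hypot(*(k-p)[:2]),(np.degrees(np.arctan2(k[1]-p[1],k[0]-p[0])-FX[2])+117.8)/57.3,s['force'],s['finger_gap'])
E
```

```text
t: 5.75
tcp_pos: [0.6688, 0.209, 0.0878]
tool_rot: [0.449, 0.893, -0.002, -0.003]
force: [-9.8, -1.8, 10.8]
finger_gap: 0.153
gripper_force: 78.6
[0.66878308 0.20901028 0.08775106] 0.08726504278039346 1.24473709524163 [-9.81358829 -1.84422649 10.81282662] 0.15295518430108648
```

To row units: -0.012 m is -0.6, -0.19 m is -9.5, 0.14 rad is 2.8.

```bash
python3 drive.py '0.05 -0.3 0 1.4 0
0.05 -0.6 0 2.8 0
0.05 -0.65 0 3 0
0.05 -0.65 0 3 0.2
0.05 -0.65 0 3 0.5
0.05 -0.65 0 3 0.5
0.05 -0.65 0 3 0.5
0.05 -0.65 -2 3 0.5
0.05 -0.65 -4 3 0.5
0.05 -0.65 -6 3 0.5
0.05 -0.65 -8 3 0.5
0.05 -0.65 -9.5 3 0.6
0.05 -0.65 -9.5 3 0.6
0.05 -0.65 -9.5 3 0.6'
python3 - <<'E'
from h import *
np.set_printoptions(precision=4,suppress=True)
d=cam('wrist');np.save('w3.npy',d)
X=cloud(d);k=fw(79,-37);m=(np.hypot(X[...,0]-k[0],X[...,1]-k[1])<.04)&(X[...,2]>.083)&(X[...,2]<.1)
print(m.sum(),X[m].mean(0) if m.any() else 0,k)
save(d,'pics/w3.png')
d=cam('top');np.save('top1.npy',d)
print(rel((.5655,.4293,.25),90-26.4), manip.sense()['tcp_pos'])
E
```

```text
t: 7.15
tcp_pos: [0.6621, 0.202, 0.2761]
tool_rot: [0.515, 0.857, 0.001, 0.001]
force: [0.1, 0.5, -0.0]
finger_gap: 0.597
gripper_force: 0.0
337 [0.6577 0.1995 0.089 ] [0.6584 0.1995 0.    ]
[0.2456 0.0228 0.0236 0.9497] [0.6608 0.2018 0.2734]
```

View pics/w3.png

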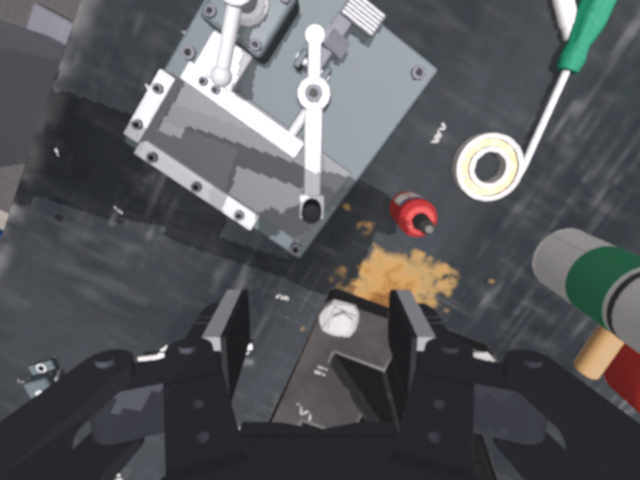

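The pusher is cocked: the knob at (312,208) measures (0.658, 0.1995), right where it should be. The right cap appears at (40,370). I'll go over the left cap.

To row units: 0.23 m is 11.5, 0.09 m is 4.5.

```bash
python3 drive.py '4.5 11.5 0 0 0.75
4.5 11.5 0 0 0.75
4.5 11.5 0 0 0.75
4.5 11.5 0 0 0.75
4.5 11.5 0 0 0.75
4.5 11.5 1 0 0.75
4.5 11.5 1 0 0.75' | head -2
python3 - <<'E'
from h import *
print(rel((.5655,.4293,.25),116.7), manip.sense()['tcp_pos'])
E
```

```text
t: 7.95
tcp_pos: [0.8208, 0.3903, 0.2447]
[ 0.1547 -0.2069 -0.0023  0.0245] [0.82077791 0.39032187 0.24474053]
```

```bash
python3 drive.py '7.75 -10.35 0 0.4 0.75
7.75 -10.35 0 0.4 0.75
7.75 -10.35 0 0.4 0.75
7.75 -10.35 0 0.4 0.75
7.75 -10.35 0 0.4 0.75
7.75 -10.35 0 0.4 0.75
7.75 -10.35 0 0.4 0.75
7.75 -10.35 0 0.4 0.75
7.75 -10.35 0 0.4 0.75' | head -2
cat > capfind.py <<'E'
import sys
from h import *
np.set_printoptions(precision=4,suppress=True)
g=np.array([float(sys.argv[1]),float(sys.argv[2])])
d=cam('wrist');X=cloud(d);np.save('cap.npy',d)
near=(np.hypot(X[...,0]-g[0],X[...,1]-g[1])<.06)
m=near&(X[...,2]>.021)&(X[...,2]<.033)
r=cv2.minAreaRect(X[m][:,:2].astype(np.float32)*1000); print('crown',m.sum(),r,X[m].mean(0))
m2=near&(X[...,2]>.0055)&(X[...,2]<.033)
r=cv2.minAreaRect(X[m2][:,:2].astype(np.float32)*1000); print('all',m2.sum(),r,X[m2].mean(0))
u,v=proj(d,[[*g,.02]])[0].astype(int); print(u,v)
cv2.imwrite(sys.argv[3],cv2.resize(d['pixels'][max(v-90,0):v+90,max(u-120,0):u+120,::-1],(800,600),interpolation=cv2.INTER_CUBIC))
E
python3 capfind.py .5655 .4293 pics/cap1.png
```

```text
t: 8.85
tcp_pos: [0.5688, 0.4282, 0.2552]
crown 1239 ((564.9837036132812, 429.7958984375), (33.373252868652344, 28.362815856933594), 27.380367279052734) [0.5649 0.4304 0.0263]
all 2123 ((560.2110595703125, 428.9122009277344), (108.76640319824219, 42.806331634521484), 9.634908676147461) [0.5616 0.4302 0.0197]
315 198
```

View pics/cap1.png

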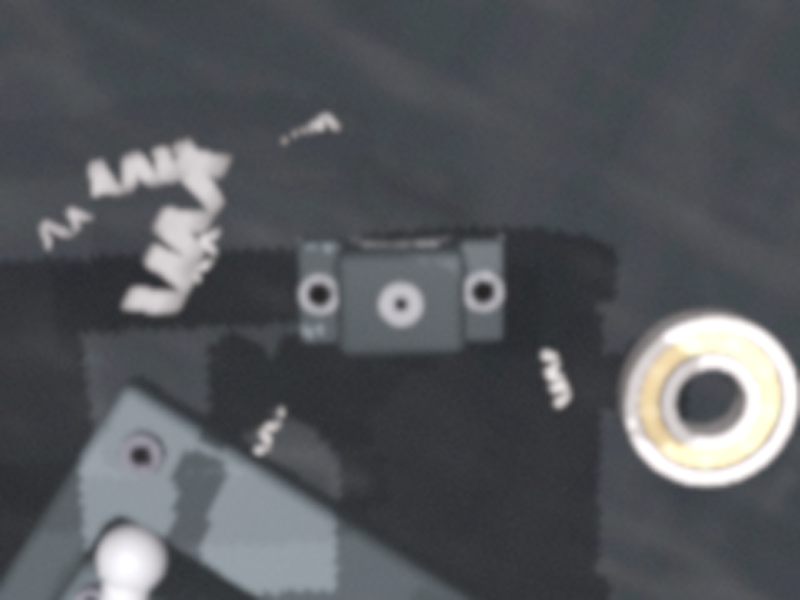

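The cap is centred at crop (400,300), sits square to the hand, and the bearing is clear at (710,395). Crown fit: (0.565, 0.430) at 27.4°.

Run:
```python
from h import *
print(rel((.565,.430,.031),117.4), manip.sense()['tcp_pos'])
```

```text
[ 0.0033 -0.0027  0.2239 -0.0112] [0.56873914 0.42825109 0.25489447]
```

The manual's scale: shifts go in units of 20 mm and turns go in units of 0.05 rad. Converting my numbers, 0.224 m is 11.2, 0.21 m is 10.5, -0.01 rad is -0.2.

```bash
python3 drive.py '0.15 -0.15 5 -0.2 0.7
0.15 -0.15 5 -0.2 0.7
0.15 -0.15 9.5 -0.2 0.7
0.15 -0.15 9.5 -0.2 0.7
0.15 -0.15 10.5 -0.2 0.7
0.15 -0.15 11.2 -0.2 0.7
0.15 -0.15 11.2 -0.2 0.7
0.15 -0.15 11.2 -0.2 0.7
0.15 -0.15 11.2 -0.2 0.7' 50
python3 - <<'E'
from h import *
s=manip.sense();print(rel((.565,.430,.031),117.4),s['force'])
E
python3 drive.py '0 0 0 0 0.2
0 0 0 0 0.2
0 0 0 0 0.2
0 0 0 0 0.2
0 0 0 0 0.2
0 0 0 0 0.2
0 0 0 0 0.2' 50
```

```text
t: 9.8
tcp_pos: [0.5645, 0.4311, 0.033]
tool_rot: [0.519, 0.855, 0.002, 0.001]
force: [0.4, -0.2, 0.2]
finger_gap: 0.702
gripper_force: 0.0
[-0.0012 -0.      0.002   0.0005] [ 0.39350485 -0.1639548   0.24365805]
t: 10.5
tcp_pos: [0.5638, 0.431, 0.0329]
tool_rot: [0.519, 0.855, 0.001, 0.001]
force: [-0.2, -0.3, 6.8]
finger_gap: 0.38
gripper_force: 50.8
```

```bash
python3 drive.py '0 0 -1.5 0 0.2
0 0 -5 0 0.2
0 0 -7.5 0 0.2
0 0 -9.5 0 0.2
0 0 -9.5 0 0.2' | tail -3
python3 - <<'E'
from h import *
np.set_printoptions(precision=4,suppress=True)
for f in('w1.npy','w2.npy','w3.npy','top1.npy'):
    X=cloud(load(f)); Y=Ro.from_euler('z',-FX[2]).apply(X.reshape(-1,3)-[FX[0],FX[1],0])*1000
    out=[]
    for lo,hi in((-60,-45),(-30,-10),(0,20),(25,40)):
        S=Y[(Y[:,0]>lo)&(Y[:,0]<hi)&(Y[:,1]>-110)&(Y[:,1]<10)]
        hi_=S[(S[:,2]>27.5)&(S[:,2]<36)]; b=S[(S[:,2]>15)&(S[:,2]<25)&(S[:,1]>-75)&(S[:,1]<-20)]
        fj=hi_[hi_[:,1]<-65][:,1]; mj=hi_[(hi_[:,1]>-30)][:,1]
        out.append([*np.percentile(fj,[5,50,97]),*np.percentile(mj,[3,50])] if len(fj)>5 and len(mj)>5 else [len(fj),len(mj)])
    print(f,*[np.round(o,1) for o in out])
    S=Y[(Y[:,1]>-70)&(Y[:,1]<-30)&(Y[:,2]>41)&(Y[:,2]<50)&(Y[:,0]<-50)]; 
    if len(S)>5: print('stop x',np.percentile(S[:,0],[3,50,97]))
E
```

```text
force: [0.9, 0.6, 0.3]
finger_gap: 0.382
gripper_force: 50.4
w1.npy [-93.6 -85.  -78.8 -16.5  -8.8] [-93.7 -85.2 -78.7 -16.4  -9.3] [-93.7 -85.9 -78.6 -16.3  -6.4] [-93.7 -84.4 -78.5 -16.   -6.5]
stop x [-83.7948 -77.3209 -70.3413]
w2.npy [-93.8 -84.7 -79.  -16.7 -10. ] [-93.7 -84.9 -79.  -16.4  -8.6] [-93.5 -86.  -78.7 -16.6 -11.2] [-93.3 -83.8 -78.7 -16.1  -5.8]
stop x [-83.4002 -75.1461 -69.8085]
w3.npy [-93.8 -85.4 -78.7 -16.5  -9.9] [-93.5 -84.7 -78.7 -16.3  -8.4] [-93.2 -85.8 -78.6 -16.3  -8.6] [-93.6 -84.1 -78.6 -16.1  -5.6]
stop x [-83.3886 -74.8993 -69.7703]
top1.npy [0 0] [0 0] [0 0] [0 0]
```

Run:
```python
from h import *
print(fw(-50,-47.4,100),rel(fw(-50,-47.4,120),172.6), manip.sense()['tcp_pos'],manip.sense()['q'])
```

```text
[0.52911779 0.20582597 0.1       ] [-0.184  -0.1386  0.107  -0.9624] [0.56591367 0.43228618 0.22891155] [4.95792394e-01 6.64772288e-01 1.22180492e+00 5.34073475e-05
 1.24134081e+00 1.64962162e-02]
```

```bash
python3 drive.py '-9.2 -6.95 0 -3 0.2
-9.2 -6.95 0 -6 0.2
-9.2 -6.95 0 -9 0.2
-9.2 -6.95 0 -12 0.2
-9.2 -6.95 0 -15 0.2
-9.2 -6.95 0 -18 0.2
-9.2 -6.95 2.5 -19.24 0.2
-9.2 -6.95 5 -19.24 0.2
-9.2 -6.95 5.35 -19.24 0.2
-9.2 -6.95 5.35 -19.24 0.2
-9.2 -6.95 5.35 -19.24 0.2'
python3 - <<'E'
from h import *
print(rel(fw(-50,-47.4,56),172.6), manip.sense()['tcp_pos'])
E
```

```text
t: 12.1
tcp_pos: [0.5255, 0.2034, 0.1155]
tool_rot: [0.065, 0.998, 0.0, 0.001]
force: [-0.1, 0.9, -1.3]
finger_gap: 0.379
gripper_force: 50.7
[-0.0031  0.0028  0.0595 -0.0004] [0.52553896 0.20344217 0.11549113]
```

```bash
python3 drive.py '0 0 0 0 0.2
0 0 0 0 0.2
0 0 0 0 0.2'|head -2
python3 - <<'E'
from h import *
print(rel(fw(-50,-47.4,56),172.6), manip.sense()['tcp_pos'])
E
```

```text
t: 12.4
tcp_pos: [0.5251, 0.2033, 0.1156]
[-0.0035  0.003   0.0596 -0.0005] [0.52508383 0.20332184 0.11560272]
```

To row units: -0.0035 m is -0.175, 0.003 m is 0.15.

```bash
python3 drive.py '-0.175 0.15 0.5 0 0.2
-0.175 0.15 1.5 0 0.2
-0.175 0.15 2.25 0 0.2
-0.175 0.15 2.25 0 0.2
-0.175 0.15 2.25 0 0.2'
python3 - <<'E'
from h import *
print(rel(fw(-50,-47.4,55.5),172.6), manip.sense()['tcp_pos'])
E
```

```text
t: 12.9
tcp_pos: [0.5282, 0.2056, 0.0686]
tool_rot: [0.065, 0.998, -0.0, -0.0]
force: [0.5, 0.2, -1.0]
finger_gap: 0.381
gripper_force: 50.6
[-0.0009  0.0003  0.0131 -0.0006] [0.52819184 0.20564221 0.06861992]
```

To row units: 0.013 m is 0.65, 0.011 m is 0.55.

```bash
python3 drive.py '-0.045 0.015 0.3 0 0.2
-0.045 0.015 0.55 0 0.2
-0.045 0.015 0.65 0 0.2
-0.045 0.015 0.65 0 0.2
-0.045 0.015 0.65 0 0.2'
python3 - <<'E'
from h import *
print(rel(fw(-50,-47.4,55),172.6), manip.sense()['tcp_pos'])
E
```

```text
t: 13.4
tcp_pos: [0.5291, 0.2058, 0.0561]
tool_rot: [0.065, 0.998, 0.0, 0.0]
force: [-0.7, -0.3, -1.6]
finger_gap: 0.386
gripper_force: 50.7
[ 0.      0.0001  0.0011 -0.0007] [0.52912361 0.20576633 0.05611125]
```

```bash
python3 drive.py '0 0 0.075 0 0.2
0 0 0.075 0 0.2
0 0 0.075 0 0.45
0 0 0.05 0 0.6
0 0 0.05 0 0.6
0 0 0.05 0 0.6
0 0 -2 0 0.6
0 0 -4.5 0 0.6
0 0 -6.5 0 0.6
0 0 -8 0 0.6
0 0 -9 0 0.6
0 0 -9 0 0.6' | head -2
python3 - <<'E'
from h import *
np.set_printoptions(precision=4,suppress=True)
d=cam('wrist');np.save('w4.npy',d)
X=cloud(d);Y=Ro.from_euler('z',-FX[2]).apply(X.reshape(-1,3)-[FX[0],FX[1],0])*1000
S=Y[(Y[:,0]>-69)&(Y[:,0]<0)&(Y[:,1]>-76)&(Y[:,1]<-18)&(Y[:,2]>43.5)&(Y[:,2]<54)]
print(len(S),cv2.minAreaRect(S[:,:2].astype(np.float32)),S.mean(0))
save(d,'pics/w4.png')
print(manip.sense()['tcp_pos'])
for w in[(.39,.15,.25),(.39,-.12,.25),(.44,-.12,.25)]: print(rel(w,130))
E
```

```text
t: 14.6
tcp_pos: [0.531, 0.2062, 0.2394]
1488 ((-48.54911804199219, -46.93733215332031), (27.081356048583984, 33.25325393676758), 0.3630387783050537) [-48.9801 -46.8443  48.307 ]
[0.5297 0.2059 0.2373]
[ 0.1313 -0.0735 -0.0132  0.743 ]
[ 0.0964 -0.3412 -0.0133  0.743 ]
[ 0.0468 -0.3348 -0.0132  0.743 ]
```

View pics/w4.png

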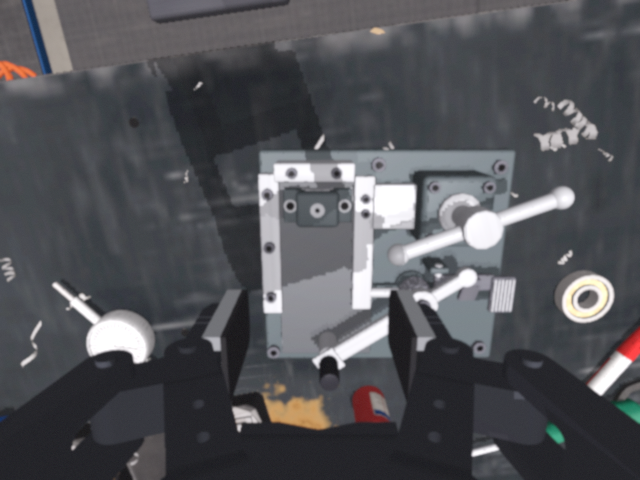

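The cap stands square in the channel at (317,208), and the knob is still cocked at (330,375). Next is the right cap.

```bash
python3 drive.py '6.8 -3.7 -0.65 3 0.7
6.8 -3.7 -0.65 6 0.7
6.8 -3.7 -0.65 9 0.7
6.8 -3.7 -0.65 12 0.7
4.95 -18.1 -0.65 15 0.7
4.95 -18.1 -0.65 18 0.7
4.95 -18.1 -0.65 21 0.7
4.95 -18.1 -0.65 24 0.7
4.95 -18.1 -0.65 27 0.7
4.95 -18.1 -0.65 30 0.7
4.95 -18.1 -0.65 33 0.7
2.2 -17.75 -0.65 36 0.7
2.2 -17.75 -0.65 39 0.7
2.2 -17.75 -0.65 42 0.7
2.2 -17.75 -0.65 43.8 0.7
2.2 -17.75 -0.65 43.8 0.7
2.2 -17.75 -0.65 43.8 0.7'
python3 capfind.py .501 -.1217 pics/cap2.png
```

```text
t: 16.35
tcp_pos: [0.4388, -0.1402, 0.2478]
tool_rot: [0.916, 0.4, -0.001, -0.001]
force: [-0.3, -0.3, 0.3]
finger_gap: 0.702
gripper_force: 0.0
crown 1348 ((467.1153259277344, -134.05511474609375), (28.24899673461914, 34.07695770263672), 45.14455795288086) [ 0.4674 -0.1335  0.0262]
all 2143 ((467.08221435546875, -134.01495361328125), (28.26056671142578, 55.99198913574219), 45.1544075012207) [ 0.4674 -0.1329  0.0202]
359 136
```

View pics/cap2.png

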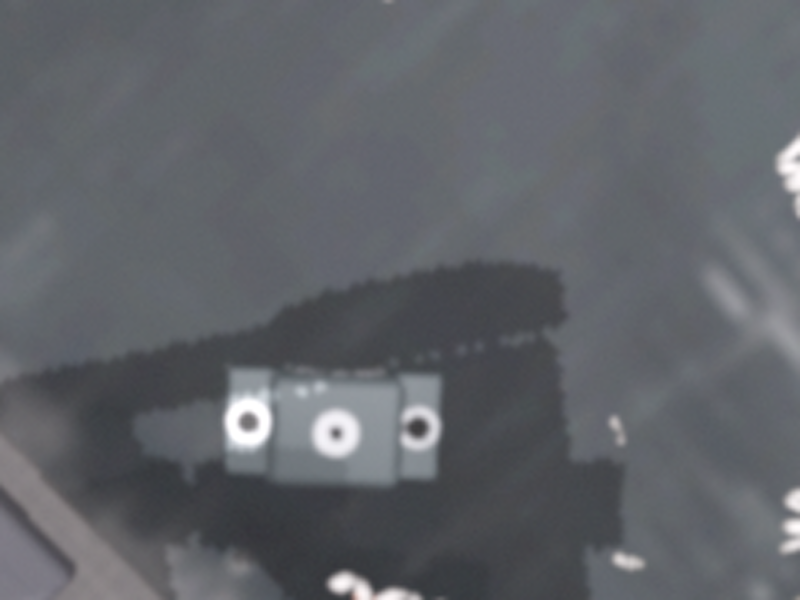

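The knock has happened: this cap now lies at (0.467, -0.134), at crop (335,432), with its axis at -44.9°. I'm grasping it there.

Run:
```python
from h import *
print(rel((.4671,-.1340,.033),45.1), manip.sense()['tcp_pos'])
```

```text
[0.0238 0.0168 0.2151 0.0362] [ 0.43897943 -0.14027044  0.24813772]
```

To row units: 0.19 m is 9.5, 0.15 m is 7.5, 0.036 rad is 0.72.

```bash
python3 drive.py '1.2 0.85 2.5 0.72 0.7
1.2 0.85 5 0.72 0.7
1.2 0.85 7.5 0.72 0.7
1.2 0.85 9.5 0.72 0.7
1.2 0.85 9.5 0.72 0.7
1.2 0.85 9.5 0.72 0.7' | head -2
python3 - <<'E'
from h import *
print(rel((.4671,-.1340,.033),45.1), manip.sense()['tcp_pos'])
E
```

```text
t: 17.0
tcp_pos: [0.4678, -0.1343, 0.0585]
[-0.0002 -0.0006  0.0255 -0.0008] [ 0.46775567 -0.13429122  0.05851365]
```

To row units: 0.025 m is 1.25, 0.02 m is 1.

```bash
python3 drive.py '0 -0.03 1 0 0.7
0 -0.03 1.25 0 0.7
0 -0.03 1.25 0 0.7
0 -0.03 1.25 0 0.7
0 -0.03 1.25 0 0.2
0 -0.03 1.25 0 0.2
0 -0.03 1.25 0 0.2
0 -0.03 1.25 0 0.2
0 -0.03 1.25 0 0.2
0 -0.03 1.25 0 0.2
0 -0.03 1.25 0 0.2' 50
python3 drive.py '0 0 -2 0 0.2
0 0 -4.5 0 0.2
0 0 -7 0 0.2
0 0 -9.5 0 0.2
0 0 -10.5 0 0.2
0 0 -10.5 0 0.2
0 0 -10.5 0 0.2'
python3 - <<'E'
from h import *
for w in[(.388,-.12,.24),(.388,.15,.24)]: print(rel(w))
print(rel(fw(-15,-47.4,180),-7.4), rel(fw(-15,-47.4,110),-7.4))
E
```

```text
t: 18.1
tcp_pos: [0.4684, -0.1344, 0.0354]
tool_rot: [0.924, 0.383, 0.001, 0.001]
force: [-1.5, 0.5, 11.0]
finger_gap: 0.379
gripper_force: 49.3
t: 18.8
tcp_pos: [0.4671, -0.1337, 0.2437]
tool_rot: [0.924, 0.383, -0.0, -0.0]
force: [0.1, 0.0, -1.7]
finger_gap: 0.376
gripper_force: 51.2
[-0.0462 -0.0657  0.0037  0.    ]
[ 0.1448 -0.2565  0.0038  0.    ]
[ 0.3054 -0.1684  0.0638  0.915 ] [ 0.3054 -0.1683  0.1338  0.915 ]
```

To row units: 0.305 m is 15.25, -0.256 m is -12.8, 0.915 rad is 18.3.

```bash
python3 drive.py '-2.3 -3.3 0 0 0.2
-2.3 -3.3 0 0 0.2
7.25 -12.8 0 0 0.2
7.25 -12.8 0 0 0.2
7.25 -12.8 0 3 0.2
7.25 -12.8 0 6 0.2
7.25 -12.8 0 9 0.2
7.25 -12.8 0 12 0.2
15.25 -8.4 0 15 0.2
15.25 -8.4 0 18.3 0.2
15.25 -8.4 0 18.3 0.2
15.25 -8.4 0 18.3 0.2
15.25 -8.4 2.5 18.3 0.2
15.25 -8.4 5 18.3 0.2
15.25 -8.4 6.5 18.3 0.2
15.25 -8.4 6.5 18.3 0.2
15.25 -8.4 6.5 18.3 0.2
15.25 -8.4 6.5 18.3 0.2'
python3 - <<'E'
from h import *
print(rel(fw(-15,-47.4,58.5),-7.4))
E
```

```text
t: 20.6
tcp_pos: [0.5657, 0.2005, 0.1151]
tool_rot: [0.998, -0.065, 0.001, -0.0]
force: [0.5, 0.3, -0.7]
finger_gap: 0.382
gripper_force: 51.2
[-0.0021 -0.0005  0.0566 -0.0001]
```

```bash
python3 drive.py '-0.1 -0.025 1 0 0.2
-0.1 -0.025 1.75 0 0.2
-0.1 -0.025 2.2 0 0.2
-0.1 -0.025 2.2 0 0.2
-0.1 -0.025 2.2 0 0.2'
python3 - <<'E'
from h import *
print(rel(fw(-15,-47.4,58),-7.4))
E
```

```text
t: 21.1
tcp_pos: [0.563, 0.2011, 0.0704]
tool_rot: [0.998, -0.065, 0.0, -0.0]
force: [-0.1, -0.3, -1.3]
finger_gap: 0.382
gripper_force: 52.0
[ 0.0008 -0.0003  0.0124 -0.0002]
```

```bash
python3 drive.py '0.04 -0.015 0.3 0 0.2
0.04 -0.015 0.55 0 0.2
0.04 -0.015 0.625 0 0.2
0.04 -0.015 0.625 0 0.2'
python3 drive.py '0 0 0.05 0 0.2
0 0 0.075 0 0.2
0 0 0.075 0 0.2'
python3 drive.py '0 0 0 0 0.45
0 0 -0.05 0 0.6
0 0 -0.05 0 0.6
0 0 -0.05 0 0.6
0 0 -2 0 0.6
0 0 -4.5 0 0.6
0 0 -6.5 0 0.6
0 0 -8 0 0.6
0 0 -9 0 0.6
0 0 -9 0 0.6' | head -2
python3 - <<'E'
from h import *
np.set_printoptions(precision=4,suppress=True)
d=cam('wrist');np.save('w5.npy',d)
X=cloud(d);Y=Ro.from_euler('z',-FX[2]).apply(X.reshape(-1,3)-[FX[0],FX[1],0])*1000
for l,h in((-69,-33),(-31,15)):
    S=Y[(Y[:,0]>l)&(Y[:,0]<h)&(Y[:,1]>-76)&(Y[:,1]<-18)&(Y[:,2]>43.5)&(Y[:,2]<54)]
    print(len(S),cv2.minAreaRect(S[:,:2].astype(np.float32)),S.mean(0))
save(d,'pics/w5.png')
E
```

```text
t: 21.5
tcp_pos: [0.5647, 0.2012, 0.0578]
tool_rot: [0.998, -0.065, 0.001, -0.0]
force: [3.1, -2.4, -1.7]
finger_gap: 0.377
gripper_force: 52.1
t: 21.8
tcp_pos: [0.5645, 0.2013, 0.0575]
tool_rot: [0.998, -0.064, 0.001, -0.0]
force: [0.9, -1.9, 7.1]
finger_gap: 0.375
gripper_force: 53.0
t: 22.8
tcp_pos: [0.5641, 0.2019, 0.2389]
1388 ((-47.75707244873047, -47.10819625854492), (27.405553817749023, 33.32414245605469), 0.7001994252204895) [-47.2003 -47.1983  48.1737]
1511 ((-15.074899673461914, -47.07899856567383), (33.908294677734375, 27.7252140045166), 89.8085708618164) [-14.6633 -46.9375  48.222 ]
```

View pics/w5.png

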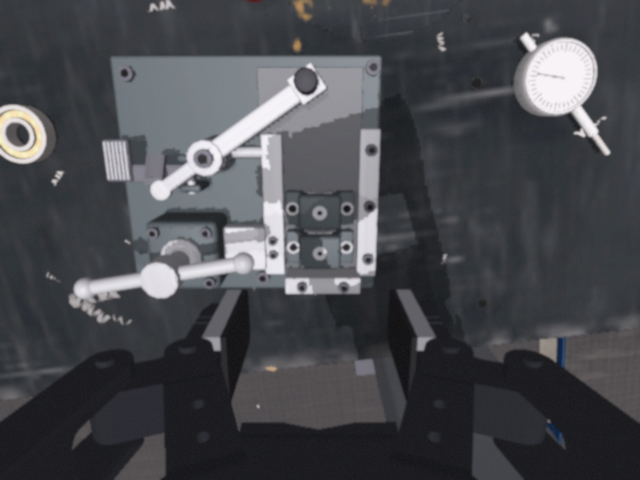

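Both caps stand in the channel at (320,212) and (320,252), and the knob at (306,80) is still cocked. Trigger pad is at (117,160). Next I'll press it with shut fingers.

Run:
```python
from h import *
X=cloud(load('w5.npy'));Y=Ro.from_euler('z',-FX[2]).apply(X.reshape(-1,3)-[FX[0],FX[1],0])*1000
S=Y[(abs(Y[:,0]-25)<25)&(Y[:,1]>92)&(Y[:,1]<130)&(Y[:,2]>40)&(Y[:,2]<55)];print(len(S),S.min(0),S.max(0),S.mean(0))
print(rel(fw(25,108,90)),rel(fw(25,108,66)))
```

```text
1292 [ 7.50832907 92.00106091 40.90452173] [ 40.34502832 117.3815528   49.01375365] [ 23.799326   104.98129645  46.1686646 ]
[ 0.0407 -0.1551  0.1469  0.    ] [ 0.0407 -0.1551  0.1709  0.    ]
```

```bash
python3 drive.py '2 -7.75 0 0 0
2 -7.75 0 0 0
2 -7.75 0 0 0
2 -7.75 0 0 0
2 -7.75 2.5 0 0
2 -7.75 5 0 0
2 -7.75 7 0 0
2 -7.75 8 0 0
2 -7.75 8 0 0
2 -7.75 8 0 0'
python3 - <<'E'
from h import *
print(rel(fw(25,108,66)))
E
```

```text
t: 23.85
tcp_pos: [0.6222, 0.3492, 0.0746]
tool_rot: [0.998, -0.065, -0.001, 0.001]
force: [0.8, 0.3, 0.3]
finger_gap: -0.0
gripper_force: 0.0
[ 0.0011 -0.0012  0.0086  0.    ]
```

```bash
python3 drive.py '0.05 -0.05 0.4 0 0
0.05 -0.05 0.7 0 0
0.05 -0.05 1 0 0
0.05 -0.05 1.2 0 0
0.05 -0.05 1.25 0 0
0.05 -0.05 1.25 0 0'
python3 drive.py '0 0 -1.5 0 0
0 0 -3.5 0 0
0 0 -6 0 0
0 0 -8.5 0 0
0 0 -9.5 0 0
0 0 -9.5 0 0' | head -2
cat > chk.py <<'E'
import sys
from h import *
np.set_printoptions(precision=2,suppress=True)
d=cam('wrist');np.save('chk.npy',d)
if len(sys.argv)>1: save(d,sys.argv[1])
X=cloud(d);Y=Ro.from_euler('z',-FX[2]).apply(X.reshape(-1,3)-[FX[0],FX[1],0])*1000
S=Y[(Y[:,2]>83)&(Y[:,2]<93)&(Y[:,1]<-20)&(Y[:,1]>-70)&(Y[:,0]>-40)&(Y[:,0]<110)]
print('knob',len(S),S.mean(0),'chan x',S.mean(0)[0]+70)
S=Y[(Y[:,0]>-69)&(Y[:,0]<10)&(Y[:,1]>-76)&(Y[:,1]<-18)&(Y[:,2]>43.5)&(Y[:,2]<51)]
print('caps',len(S),cv2.minAreaRect(S[:,:2].astype(np.float32)),np.percentile(S[:,0],[1,99])+70,np.percentile(S[:,1],[1,99]))
E
python3 chk.py pics/w6.png
```

```text
t: 24.45
tcp_pos: [0.6252, 0.3508, 0.0515]
tool_rot: [0.998, -0.065, 0.001, -0.0]
force: [2.1, -0.2, 2.7]
finger_gap: 0.0
gripper_force: 1.3
t: 25.05
tcp_pos: [0.6257, 0.3515, 0.2459]
knob 439 [ -5.1  -44.96  88.52] chan x 64.90202577854171
caps 2265 ((-39.447410583496094, -42.61268997192383), (76.03628540039062, 41.68168640136719), 19.225841522216797) [ 1.8  55.58] [-61.58 -28.24]
```

View pics/w6.png

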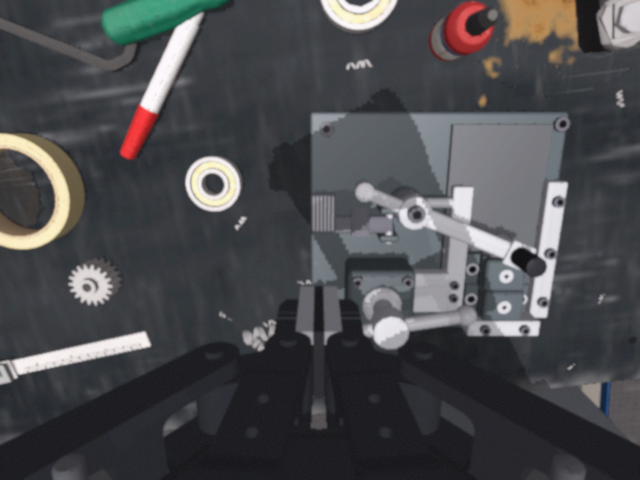

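The pusher has tripped: the roller is at channel x≈65 and the two caps at (505,277) and (505,305) are tight against the stop. Now I'll measure the T-handle.

```bash
cat > bar.py <<'E'
from h import *
np.set_printoptions(precision=4,suppress=True)
h=fw(-48,60,98)
def bar(d):
    X=cloud(d).reshape(-1,3);r=np.hypot(X[:,0]-h[0],X[:,1]-h[1])
    S=X[(r<.065)&(r>.018)&(X[:,2]>.092)&(X[:,2]<.11)][:,:2]-h[:2]
    v=np.linalg.svd(S,full_matrices=False)[2][0]; T=X[(r<.02)&(X[:,2]>.1056)&(X[:,2]<.112)]
    return np.degrees(np.arctan2(v[1],v[0])),len(S),T.mean(0)
if __name__=='__main__':
    print(h)
    for f in('w2.npy','w5.npy','chk.npy'): print(f,bar(load(f)))
    a=bar(load('w5.npy'))[0]%180; print(a)
    g=h+.042*np.array([np.cos(np.radians(a)),np.sin(np.radians(a)),0]); print(g,rel(g+[0,0,.06],a),rel(g,a))
E
python3 bar.py
```

```text
[0.5449 0.3121 0.098 ]
w2.npy (np.float64(-76.87368517907409), 1378, array([0.5451, 0.3113, 0.1083]))
w5.npy (np.float64(92.18160274659145), 2003, array([0.5449, 0.3108, 0.1082]))
chk.npy (np.float64(-85.52590436377471), 956, array([0.5456, 0.3116, 0.1083]))
92.18160274659145
[0.5433 0.354  0.098 ] [-0.0808  0.0074  0.0844 -1.7379] [-0.0808  0.0075  0.1444 -1.7379]
```

Run:
```python
from h import *
for f,p in(('w4.npy',[(564,197),(400,255)]),('w5.npy',[(82,288),(243,263)])):
    b=onz(load(f),p,.098); v=b[0]-b[1]; print(b,np.degrees(np.arctan2(v[1],v[0])),np.linalg.norm(v))
d=load('chk.npy'); b=onz(d,[(470,316)],.098)[0]; print(b,np.degrees(np.arctan2(b[1]-.3116,b[0]-.5452)))
```

```text
[[0.53202574 0.36846929 0.098     ]
 [0.55808294 0.25930937 0.098     ]] 103.42564535827047 0.11222684750246223
[[0.54222686 0.37008319 0.098     ]
 [0.54620658 0.25624687 0.098     ]] 92.00224528840863 0.11390586990672232
[0.54551165 0.25250477 0.098     ] -89.69784166045422
```

```bash
python3 drive.py '-4 0.35 0 -3 0.4
-4 0.35 0 -6 0.4
-4 0.35 0 -9 0.4
-4 0.35 0 -12 0.4
-4 0.35 0 -15 0.4
-4 0.35 0 -18 0.4
-4 0.35 0 -21 0.4
-4 0.35 0 -24 0.4
-4 0.35 0 -27 0.4
-4 0.35 0 -30 0.4
-4 0.35 2.5 -33 0.4
-4 0.35 4.25 -34.52 0.4
-4 0.35 4.25 -34.52 0.4
-4 0.35 4.25 -34.52 0.4'
python3 - <<'E'
from h import *
h=np.array([.5451,.3118,.098]);a=91.5
g=h+.042*np.array([np.cos(np.radians(a)),np.sin(np.radians(a)),0]);print(rel(g,a))
E
```

```text
t: 26.5
tcp_pos: [0.5427, 0.3535, 0.1539]
tool_rot: [0.698, 0.716, -0.002, -0.001]
force: [0.8, -1.1, -0.1]
finger_gap: 0.401
gripper_force: 0.0
[ 0.0004  0.0016  0.0559 -0.002 ]
```

```bash
python3 drive.py '0 0.075 1.5 0 0.4
0 0.075 2.5 0 0.4
0 0.075 2.8 0 0.4
0 0.075 2.8 0 0.4
0 0.075 2.8 0 0
0 0.075 2.8 0 0
0 0.075 2.8 0 0
0 0.075 2.8 0 0
0 0.075 2.8 0 0' 60
python3 drive.py '-0.025 0.315 0 3 0
-0.095 0.62 0 6 0
-0.21 0.915 0 9 0
-0.365 1.185 0 12 0
-0.565 1.43 0 15 0
-0.795 1.645 0 18 0
-1.055 1.82 0 21 0
-1.34 1.955 0 24 0'
python3 -c "
from h import *
s=manip.sense();print(s['tcp_pos'],np.degrees(yaw()),s['force'],s['ft_torque'],np.hypot(*(s['tcp_pos'][:2]-[.5451,.3118])))"
```

```text
t: 27.4
tcp_pos: [0.5458, 0.3546, 0.1019]
tool_rot: [0.698, 0.716, 0.001, -0.0]
force: [-3.0, -0.0, 5.8]
finger_gap: 0.112
gripper_force: 57.6
t: 28.2
tcp_pos: [0.5851, 0.3279, 0.1019]
tool_rot: [0.981, 0.195, -0.0, 0.0]
force: [-4.3, -2.9, 8.0]
finger_gap: 0.107
gripper_force: 57.9
[0.58506315 0.32794999 0.10189701] 22.447327352810415 [-4.32662442 -2.94185552  8.02478215] [-0.28547146  0.65370448  0.11652953] 0.04310307775495723
```

```bash
python3 drive.py '-0.025 0.315 0 3 0
-0.095 0.62 0 6 0
-0.21 0.915 0 9 0
-0.365 1.185 0 12 0
-0.565 1.43 0 15 0
-0.795 1.645 0 18 0
-1.055 1.82 0 21 0
-1.055 1.82 0 21 0'
python3 drive.py '0 0 0 0 0.3
0 0 0 0 0.4
0 0 0 0 0.4
0 0 -2 0 0.4
0 0 -3 0 0.4
0 0 -3 0 0.4'|head -2
python3 -c "
from h import *
s=manip.sense();a=np.degrees(yaw());print(s['tcp_pos'],a,s['q'][5])
h=np.array([.5451,.3118,.16]);b=np.radians(a+180)
print(rel(h+.042*np.array([np.cos(b),np.sin(b),0])))"
```

```text
t: 29.0
tcp_pos: [0.5797, 0.2852, 0.1019]
tool_rot: [0.947, -0.322, 0.0, 0.001]
force: [-3.9, -3.5, 7.2]
finger_gap: 0.105
gripper_force: 58.1
t: 29.6
tcp_pos: [0.5825, 0.2876, 0.1634]
[0.58251474 0.28763221 0.16336299] -37.40590332643692 2.5105342029118654
[-0.0864  0.0035  0.0029  0.    ]
```

```bash
python3 drive.py '-2.5 0.15 0 -3 0.4
-4.3 0.175 0 -6 0.4
-4.3 0.175 0 -9 0.4
-4.3 0.175 0 -12 0.4
-4.3 0.175 0 -15 0.4
-4.3 0.175 0 -18 0.4
-4.3 0.175 0 -21 0.4
-4.3 0.175 0 -24 0.4
-4.3 0.175 0 -27 0.4
-4.3 0.175 0 -30 0.4
-4.3 0.175 0 -33 0.4
-4.3 0.175 0 -36 0.4
-4.3 0.175 0 -39 0.4
-4.3 0.175 0 -42 0.4
-4.3 0.175 0 -45 0.4
-4.3 0.175 0 -48 0.4
-4.3 0.175 0 -51 0.4
-4.3 0.175 0 -54 0.4
-4.3 0.175 0 -57 0.4
-4.3 0.175 0 -60 0.4'|head -2
python3 drive.py '0 0 0 -2.8 0.4
0 0 0 -2.8 0.4
0 0 0 -2.8 0.4'|head -3
python3 -c "
from h import *
from bar import bar
s=manip.sense();print(s['tcp_pos'],np.degrees(yaw()))
d=cam('wrist');save(d,'pics/b.png');B=bar(d);print(B)
b=np.radians(142.6)
print(rel(np.array([.5451,.3118,.098])+.042*np.array([np.cos(b),np.sin(b),0]),142.6))"
```

```text
t: 31.6
tcp_pos: [0.5089, 0.336, 0.1586]
t: 31.9
tcp_pos: [0.5091, 0.336, 0.1591]
tool_rot: [0.323, 0.946, -0.0, -0.001]
[0.5091 0.336  0.1591] 142.3217777764703
(np.float64(-36.67370974902372), 2850, array([0.5437, 0.3128, 0.1083]))
[-0.0012  0.0026  0.0613 -0.0045]
```

Bar at -36.7°/143.3°, as expected. Grip it and sweep 3 rad.

```bash
python3 drive.py '-0.05 0.1 1.5 0 0.4
-0.05 0.1 2.5 0 0.4
-0.05 0.1 3 0 0.4
-0.05 0.1 3 0 0.4
-0.05 0.1 3 0 0
-0.05 0.1 3 0 0
-0.05 0.1 3 0 0
-0.05 0.1 3 0 0
-0.05 0.1 3 0 0'
python3 drive.py '-0.025 0.315 0 3 0
-0.095 0.62 0 6 0
-0.21 0.915 0 9 0
-0.365 1.185 0 12 0
-0.565 1.43 0 15 0
-0.795 1.645 0 18 0
-1.055 1.82 0 21 0
-1.34 1.955 0 24 0
-1.64 2.05 0 27 0
-1.95 2.095 0 30 0'
python3 drive.py '-0.025 0.315 0 3 0
-0.095 0.62 0 6 0
-0.21 0.915 0 9 0
-0.365 1.185 0 12 0
-0.565 1.43 0 15 0
-0.795 1.645 0 18 0
-1.055 1.82 0 21 0
-1.34 1.955 0 24 0
-1.64 2.05 0 27 0
-1.95 2.095 0 30 0
-1.95 2.095 0 30 0'
python3 drive.py '0 0 0 0 0.3
0 0 0 0 0.4
0 0 0 0 0.4
0 0 -2 0 0.4
0 0 -3 0 0.4
0 0 -3 0 0.4'|head -2
python3 -c "
from h import *
s=manip.sense();a=np.degrees(yaw());print(s['tcp_pos'],a,s['q'][5])
h=np.array([.5451,.3118,.16]);b=np.radians(a+180)
print(rel(h+.042*np.array([np.cos(b),np.sin(b),0])))"
```

```text
t: 32.85
tcp_pos: [0.5119, 0.3372, 0.1009]
tool_rot: [0.322, 0.947, 0.0, 0.0]
force: [-0.8, -1.0, 4.3]
finger_gap: 0.1
gripper_force: 54.1
t: 33.85
tcp_pos: [0.5682, 0.3463, 0.1009]
tool_rot: [0.882, 0.471, 0.0, 0.0]
force: [-2.0, -2.3, 4.6]
finger_gap: 0.09
gripper_force: 54.6
t: 34.95
tcp_pos: [0.5816, 0.2905, 0.101]
tool_rot: [0.967, -0.254, 0.0, -0.0]
force: [-1.2, -2.0, 4.2]
finger_gap: 0.104
gripper_force: 54.2
t: 35.55
tcp_pos: [0.5838, 0.292, 0.1633]
[0.58383544 0.29199155 0.16330367] -29.34028041515036 2.37558475224467
[-0.0855  0.0017  0.0029  0.    ]
```

To row units: -0.0855 m is -4.275, -0.05 m is -2.5, -3 rad is -60.

```bash
python3 drive.py '-2.5 0.1 0 -3 0.4
-4.275 0.1 0 -6 0.4
-4.275 0.1 0 -9 0.4
-4.275 0.1 0 -12 0.4
-4.275 0.1 0 -15 0.4
-4.275 0.1 0 -18 0.4
-4.275 0.1 0 -21 0.4
-4.275 0.1 0 -24 0.4
-4.275 0.1 0 -27 0.4
-4.275 0.1 0 -30 0.4
-4.275 0.1 0 -33 0.4
-4.275 0.1 0 -36 0.4
-4.275 0.1 0 -39 0.4
-4.275 0.1 0 -42 0.4
-4.275 0.1 0 -45 0.4
-4.275 0.1 0 -48 0.4
-4.275 0.1 0 -51 0.4
-4.275 0.1 0 -54 0.4
-4.275 0.1 0 -57 0.4
-4.275 0.1 0 -60 0.4'|head -2
python3 drive.py '0 0 0 -2.8 0.4
0 0 0 -2.8 0.4
0 0 0 -2.8 0.4'|head -3
python3 -c "
from h import *
from bar import bar
s=manip.sense();print(s['tcp_pos'],np.degrees(yaw()))
d=cam('wrist');B=bar(d);print(B)
a=B[0]%180;b=np.radians(a)
print(rel(np.array([.5451,.3118,.098])+.042*np.array([np.cos(b),np.sin(b),0]),a))"
```

```text
t: 37.55
tcp_pos: [0.5053, 0.331, 0.1585]
t: 37.85
tcp_pos: [0.5055, 0.3311, 0.1591]
tool_rot: [0.256, 0.967, -0.0, -0.001]
[0.5055 0.3311 0.1591] 150.36166688923754
(np.float64(-29.255951125319193), 2849, array([0.5436, 0.3127, 0.1083]))
[-0.0019  0.0025  0.0613 -0.0063]
```

```bash
python3 drive.py '-0.05 0.1 1.5 0 0.4
-0.05 0.1 2.5 0 0.4
-0.05 0.1 3 0 0.4
-0.05 0.1 3 0 0.4
-0.05 0.1 3 0 0
-0.05 0.1 3 0 0
-0.05 0.1 3 0 0
-0.05 0.1 3 0 0
-0.05 0.1 3 0 0'|tail -3
python3 drive.py '-0.025 0.315 0 3 0
-0.095 0.62 0 6 0
-0.21 0.915 0 9 0
-0.365 1.185 0 12 0
-0.565 1.43 0 15 0
-0.795 1.645 0 18 0
-1.055 1.82 0 21 0
-1.34 1.955 0 24 0
-1.64 2.05 0 27 0
-1.95 2.095 0 30 0'
cat > st.py <<'E'
from h import *
np.set_printoptions(precision=3,suppress=True)
s=manip.sense();p=s['tcp_pos']-[.5451,.3118,.098];F=s['force'];r=np.hypot(p[0],p[1])
print('phi',np.degrees(np.arctan2(p[1],p[0])),'a',np.degrees(yaw(s)),'r',r,'Ftan_cw',(F[0]*p[1]-F[1]*p[0])/r,'tz',s['ft_torque'][2],F)
E
python3 st.py
python3 drive.py '-0.025 0.315 0 3 0
-0.095 0.62 0 6 0
-0.21 0.915 0 9 0'|head -2
python3 st.py
```

```text
force: [-0.2, -1.2, 4.7]
finger_gap: 0.095
gripper_force: 54.9
t: 39.8
tcp_pos: [0.5631, 0.3497, 0.1009]
tool_rot: [0.847, 0.532, 0.001, 0.0]
force: [-0.5, -2.3, 3.2]
finger_gap: 0.1
gripper_force: 55.2
phi 64.59420720076183 a 64.29308658355757 r 0.041918807271456485 Ftan_cw 0.5534509779624772 tz 0.19505557309350097 [-0.497 -2.337  3.218]
t: 40.1
tcp_pos: [0.5779, 0.338, 0.1009]
phi 38.631524870506595 a 38.51193895018377 r 0.04200070405745952 Ftan_cw 1.1262376113541885 tz 0.20766242899578266 [ 0.311 -1.193  3.357]
```

To row units: 0.0183 m is 0.915, 0.0124 m is 0.62, 0.3 rad is 6.

```bash
python3 drive.py '-0.025 0.315 0 3 0
-0.095 0.62 0 6 0
-0.21 0.915 0 9 0'|head -2
python3 st.py
python3 drive.py '-0.025 0.315 0 3 0
-0.095 0.62 0 6 0'|head -2
python3 st.py
python3 drive.py '-0.025 0.315 0 3 0
-0.095 0.62 0 6 0'|head -2
python3 st.py
```

```text
t: 40.4
tcp_pos: [0.5863, 0.3211, 0.1009]
phi 12.703558705911574 a 12.727952144359568 r 0.0422085058799013 Ftan_cw 0.26081178094716057 tz 0.173819700390349 [-0.593 -0.401  3.636]
t: 40.6
tcp_pos: [0.5874, 0.3085, 0.1009]
phi -4.48065350965682 a -4.46061943136055 r 0.042380399156571574 Ftan_cw 0.3791429449465968 tz 0.18867683263627083 [-0.402 -0.349  2.823]
t: 40.8
tcp_pos: [0.5855, 0.2985, 0.101]
phi -18.232393967828962 a -21.701036001251623 r 0.04249654956854537 Ftan_cw -17.49704435802962 tz 1.3094806179092378 [ 3.653 17.219 -5.209]
```

The stop is reached (8.4 rad turned plus about 1.2 rad initial). Ease off, release, lift and check.

```bash
python3 drive.py '0 -0.1 0 -1 0
0 -0.1 0 -1 0
0 -0.1 0 -1 0.3
0 -0.1 0 -1 0.4
0 -0.1 0 -1 0.4
0 -0.1 -2 -1 0.4
0 -0.1 -4 -1 0.4
0 -0.1 -6 -1 0.4
0 -0.1 -7.5 -1 0.4
0 -0.1 -7.5 -1 0.4
0 -0.1 -7.5 -1 0.4'
python3 chk.py pics/end.png
python3 -c "
from bar import *
print(bar(load('chk.npy')))
X=cloud(load('chk.npy'));Y=Ro.from_euler('z',-FX[2]).apply(X.reshape(-1,3)-[FX[0],FX[1],0])*1000
S=Y[(Y[:,0]>-65)&(Y[:,0]<35)&(Y[:,1]>-35)&(Y[:,1]<-12)&(Y[:,2]>28)&(Y[:,2]<34)]
print('jaw face',np.percentile(S[:,1],[1,3,50]))"
```

```text
t: 41.9
tcp_pos: [0.584, 0.2983, 0.2506]
tool_rot: [0.987, -0.161, 0.0, -0.0]
force: [-0.6, -0.2, -0.3]
finger_gap: 0.403
gripper_force: 0.0
knob 435 [ -5.42 -45.98  88.89] chan x 64.58376315201836
caps 2424 ((-41.54503631591797, -50.69141387939453), (34.57775115966797, 54.842647552490234), 89.6589126586914) [ 1.76 53.34] [-66.8  -33.73]
(np.float64(162.58145672474174), 1805, array([0.5452, 0.3113, 0.1083]))
jaw face [-33.7878 -33.4248 -21.2843]
```

View pics/end.png

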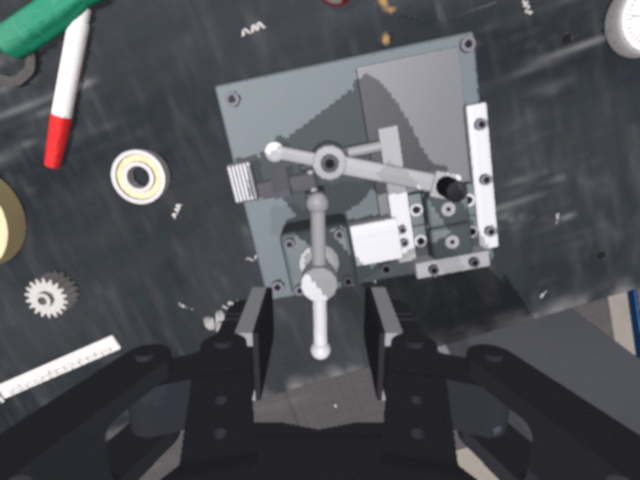

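The final view shows both caps at (450,210) and (452,242) clamped square against the fixed jaw (centre y -50.7 mm). The roller is at channel x 64.6 mm and the handle has stayed at its stop. Handing in.

```bash
python3 -c "
from station import manip
print(manip.sign_off())"
```

```text
the job is handed in; nothing more can be done
None
```

I handed the job in, and the sign-off returned no verdict: the only two caps I found are clamped square against the fixed jaw in a tight row at the end stop, with the T-handle at its closing stop. My hand probably nudged the T-handle about 0.2 rad while placing the second cap, before the trigger was pressed.

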